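Tidy the plant corner of the counter

TASK

Clear up the walnut counter by putting each kind of thing where it belongs: stand both little potted plants upright on the round wooden plant stand, lay both metal wall hooks flat on their plates in the square wooden box, and lay the small trowel flat in the long wooden tray. Keep the plants upright the whole time so that no soil spills, leave the mug and the candle where they are, and let go of everything at the end.

Things in the scene. Friction and masses are not known exactly. Their poses are not given: they have to be found in the camera images.
- cactus: Small terracotta flower pot with a round green cactus; loose, about 170 g. Pot 50 mm tall, tapering from 40 mm diameter at the foot to 47 mm at 30 mm up, then a straight rim band 54 mm in diameter from 30 to 50 mm up (grip there); the cactus (40 mm wide) reaches 79 mm above the foot. Origin at the centre of the foot's underside, z up.
- succulent: Small grey ribbed pot, straight-sided, 53 mm in diameter and 50 mm tall, with a tuft of narrow green leaves (inside the pot's outline) reaching 80 mm; loose, about 190 g. Origin at the centre of the underside, z up.
- prong_hook: Steel wall hook lying on its back on its plate, prong up; loose, about 90 g. Plate 84 (x) by 18 (y) by 6 mm thick; at its middle a block 20 (x) by 18 (y) mm rises to 26 mm (grip it across y, 18 mm wide); from it a round prong 10 mm thick curls towards +x, its end at 47 mm high and 39 mm out. Origin at the centre of the plate's underside, x along the plate, z up.
- knob_hook: Short steel wall hook lying on its back on its plate, round wooden knob up; loose, about 70 g. Plate 60 (x) by 20 (y) by 6 mm thick; at its middle a block 20 by 20 mm rises to 26 mm (grip it across y, 20 mm wide), topped by a wooden knob 20 mm in diameter from 26 to 41 mm up. Origin at the centre of the plate's underside, x along the plate, z up.
- trowel: Small succulent trowel lying flat, 130 mm long along its x; loose, about 70 g. Square wooden handle with rounded edges, 18 by 18 mm, from x = -65 to +10 mm; steel blade 26 mm wide, 10 mm high, its end at x = +65 mm. Balances near x = -2 mm; grip the handle across y at about x = -3 mm. Origin at mid-length on the underside, x towards the blade, z up.
- stand: Round pale-wood plant stand on three short legs, fixed. Disc 180 mm in diameter, its flat top 45 mm above the counter, no rim; room for both pots side by side. Origin at its centre at counter height, z up.
- hook_box: Square open-topped plywood box, fixed: 150 by 150 mm outside, 40 mm tall, walls 6 mm thick, inner floor 6 mm above the counter. Origin at the centre of the underside, x and y along its sides, z up.
- tool_tray: Long open-topped plywood tray, fixed: 210 mm (x) by 100 mm (y) outside, 30 mm tall, walls 6 mm thick, inner floor 6 mm above the counter. Origin at the centre of the underside, x along its length, z up.
- mug: White mug, bystander, 76 mm in diameter, 85 mm tall, handle towards its +y. Origin at the centre of the underside.
- candle: Candle in an amber glass jar, bystander, 68 mm in diameter, 60 mm tall. Origin at the centre of the underside.
Mind the look-alikes: they are no part of the job. Leave any blue or yellow look-alike of the stand alone.

How it is judged:
At the end, for the whole second after the job is handed in: Pots upright (0.12 rad) on the stand, centres within 64 mm of its centre; both hooks flat on their plates (0.25 rad) inside the square box; trowel flat (0.15 rad) inside the long tray, its middle within 60 mm of the centre lengthwise; all released, at rest; mug and candle moved under 30 mm (horizontal distance between each of cactus, succulent and stand below 0.064 m and z of cactus in the frame of stand between 0.04 and 0.052 m and angle between each of cactus, succulent's own z axis and vertical below 0.12 rad and z of succulent in the frame of stand between 0.04 and 0.052 m and x of prong_hook in the frame of hook_box between -0.069 and 0.069 m and y of prong_hook in the frame of hook_box between -0.069 and 0.069 m and z of prong_hook in the frame of hook_box between -0.002 and 0.032 m and angle between each of prong_hook, knob_hook's own z axis and vertical below 0.25 rad and x of knob_hook in the frame of hook_box between -0.069 and 0.069 m and y of knob_hook in the frame of hook_box between -0.069 and 0.069 m and z of knob_hook in the frame of hook_box between -0.002 and 0.032 m and x of trowel in the frame of tool_tray between -0.06 and 0.06 m and y of trowel in the frame of tool_tray between -0.044 and 0.044 m and z of trowel in the frame of tool_tray between 0 and 0.028 m and angle between trowel's own x axis and vertical between 1.42 and 1.72 rad and linear speed of each of cactus, succulent, prong_hook, knob_hook, trowel below 0.02 m/s and angular speed of each of cactus, succulent, prong_hook, knob_hook, trowel below 0.2 rad/s and distance of each of mug, candle from where it was at the start of the episode below 0.03 m); the robot touches nothing.
It fails at once if the cactus is tipped by more than about 45 degrees (angle between cactus's own z axis and vertical above 0.8 rad).
It fails at once if the succulent is tipped by more than about 45 degrees (angle between succulent's own z axis and vertical above 0.8 rad).
It fails at once if the mug is pushed away or knocked over (distance of mug from where it was at the start of the episode above 0.03 m or angle between mug's own z axis and vertical above 0.4 rad).
It fails at once if the candle is pushed away or knocked over (distance of candle from where it was at the start of the episode above 0.03 m or angle between candle's own z axis and vertical above 0.4 rad).
It also fails if it takes over 144 s, if anything falls off the work surface, if the arm or the gripper's body presses on something with over 40 N, if the wrist force passes 120 N, or if a joint passes its speed limit or range.

ROBOT

A 6-joint arm with a two-finger parallel gripper is mounted at the origin on the work surface. World frame = base frame: x ahead of the robot, y to its left, z up, the work surface at z = 0. Lengths are in m, angles in rad, forces in N, time in s.
With the tool pointing down it reaches from about 0.35 to 0.975 m from the base axis. Payload 7.1 kg.
Tool frame: the origin (TCP) lies midway between the tips of the shut fingers; the grasp point (between the pads) lies 19 mm behind it; z points along the fingers, y is the line along which they close (so a half turn about z gives the same grasp; the last joint's range is limited). The gripper opens to 88 mm and grips with 3 to 60 N. Pads are 20 mm wide; open, the fingers measure 115 mm over their backs; the gripper's body (75 mm by 178 mm) begins 61 mm behind the grasp point.
Start: joints at [1.328, 0.423, 1.63, -0, 1.089, -0.019], TCP at [0.139, 0.609, 0.223] pointing down, gripper open.
Joint ranges: [-3, 3], [-0.9, 2.11], [0.09, 2.58], [-1.31, 4.45], [0.11, 2.69], [-2.54, 2.54]. Speed limits (rad/s): [2.39, 2.39, 3.01, 3.14, 3.14, 3.14].

INTERFACE

Orientations are given as a unit quaternion [w, x, y, z].
In Python, from station import move_pose, movel, movej, command_gripper, wait, inverse_kinematics, read_camera, camera_info, MotionError, job_done, get_time, get_joint_pos, get_qvel, get_effort, get_tcp_pos, get_ee_rot, get_ft_force, get_ft_torque, get_grip_width, get_finger_force gives the robot as it stands. Calls block until the motion is done:
- move_pose(position, orientation): joint-space move of the TCP to a pose.
- movel(position, frame=None, v=0.15, until_force=None): straight line of the TCP; frame=None keeps the orientation; v is the mean speed in m/s. With until_force (N) it stops when the force on the tool has changed by that much, and returns True; else False.
- movej(angles): joint-space move.
- command_gripper(opening): opening from 0.0 (shut) to 1.0 (fully open); the grip force is fixed at half the most; returns when the fingers have stopped.
- wait(seconds).
- inverse_kinematics(position, orientation): joint angles nearest the present ones, or None.
- read_camera(name): name is "scene" or "top"; returns the picture (400x640x3 uint8, red, green, blue); there is no depth.
- camera_info(name): a dict with "intrinsics" (3x3 intrinsics, pixels), "dist" ([k1, k2, p1, p2, k3] as OpenCV has them; the pictures are not rectified), "T" (4x4, takes a point from camera to world coordinates). Camera axes: x right, y up, looking along -z (the intrinsics and any distortion apply to the point x, -y, -z); pixel columns grow to the right and rows downward; lengths in m; the calibration is good to about 2 mm. A picture is of the moment at which its call begins. camera_info takes no time and is no camera call.
A pose or a line that the arm cannot do raises MotionError and nothing moves.
- job_done(): hands the job in; it is judged then, once.
Readings, each from a call of its own:
- get_time(): time.
- get_joint_pos(): joint angles.
- get_qvel(): joint speeds.
- get_effort(): joint torques, N m.
- get_tcp_pos(): TCP position.
- get_ee_rot(): TCP orientation.
- get_ft_force(): force on the tool from outside, world axes, zero at the start.
- get_ft_torque(): the same for the moment, N m.
- get_grip_width(): opening from 0.0 (shut) to 1.0 (fully open).
- get_finger_force(): force on a finger pad.
Only numpy, scipy, OpenCV 4.12 (cv2) and the standard library are available. Lean on these libraries where they do the work, as an engineer would, in place of code of your own. Each camera call takes 0.05 s, during which the arm holds its last target. There are 200 camera calls.

## Working session

There is one attempt and no reset: what is moved stays moved. The work goes in short steps, each a Python script; the robot and the scene stay as the last script left them, time stands still between calls to the robot, and variables do not carry over. Pictures are saved under pics/ and viewed, at most 14 in all, crops included, and the job is handed in when it is done.

```bash
mkdir -p pics; python3 - <<'E'
from station import *
import cv2
for n in("top","scene"):
    im=read_camera(n);cv2.imwrite(f"pics/{n}0.png",im[:,:,::-1])
    i=camera_info(n);print(n,i["intrinsics"],i["dist"],i["T"])
print(get_time(),get_ee_rot())
E
```

```text
top [[501.74639932   0.         326.03269281]
 [  0.         501.74639932 201.91838776]
 [  0.           0.           1.        ]] [0.03952646 0.         0.         0.         0.        ] [[ 0.01321626  0.99314235 -0.116162    0.41814858]
 [-0.99989993  0.01254043 -0.00654691 -0.03562403]
 [-0.00504529  0.1162369   0.9932087   1.4334669 ]
 [ 0.          0.          0.          1.        ]]
scene [[478.7615716    0.         320.15925494]
 [  0.         478.7615716  205.48611017]
 [  0.           0.           1.        ]] [-0.09570207  0.          0.          0.          0.        ] [[-0.26636907 -0.82524782  0.49800959  1.29895288]
 [ 0.96375937 -0.22016634  0.15064748  0.1777114 ]
 [-0.01467656  0.52008924  0.85398582  1.24124388]
 [ 0.          0.          0.          1.        ]]
0.1 [-7.06109887e-05  1.11646918e-01  9.93747699e-01 -6.86282931e-04]
```

View pics/top0.png

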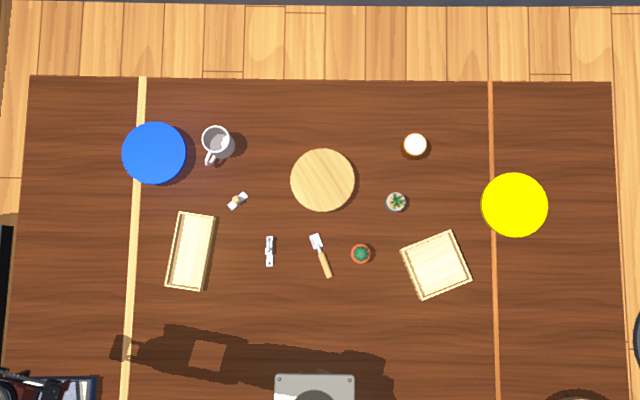

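View pics/scene0.png

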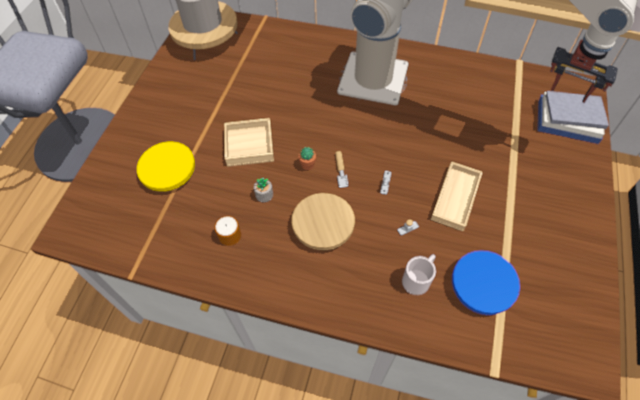

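The top view shows the stand at (323,180), succulent (396,202), cactus (361,254), trowel (320,255), prong hook (269,251), knob hook (237,201), tray (190,251) and box (436,265). The mug is at (217,142) and the candle at (415,145). I'll zoom in on the small things.

```bash
python3 - <<'E'
import cv2,numpy as np
t=cv2.imread("pics/top0.png");s=cv2.imread("pics/scene0.png")
def c(im,x,y,w=50,h=50,k=5): return cv2.resize(im[y-h//2:y+h//2,x-w//2:x+w//2],None,fx=k,fy=k,interpolation=cv2.INTER_CUBIC)
r1=np.hstack([c(t,269,251),c(t,237,201),c(t,320,255)])
r2=np.hstack([c(s,385,182),c(s,408,228),c(s,341,170)])
cv2.imwrite("pics/crop.png",np.vstack([r1,r2]))
E
```

```text
(no output)
```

View pics/crop.png

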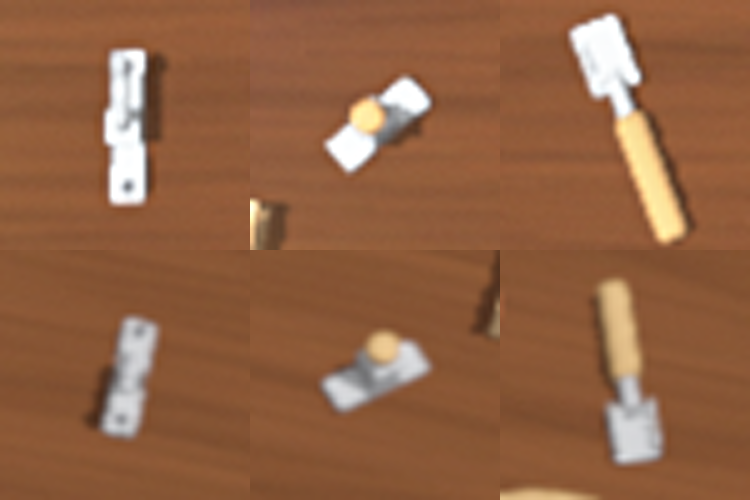

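The crops show the prong hook with its prong towards picture-up, which is world +x. The knob hook is tilted with its knob at about (237+(-1), 201-2), and the trowel's blade points up-left. Next I'll measure in both views with masks.

```bash
cat > vis.py <<'E'
from station import *
import cv2,numpy as np
def ray(n,uv,z):
    i=camera_info(n);T=np.array(i["T"])
    p=cv2.undistortPoints(np.float64(uv).reshape(-1,1,2),np.array(i["intrinsics"]),np.array(i["dist"]))[:,0]
    d=np.c_[p[:,0],-p[:,1],-np.ones(len(p))]@T[:3,:3].T
    return (T[:3,3]+d*((z-T[2,3])/d[:,2:]))[:,:2]
def blob(im,c,r,f):
    """largest-near-centre contour of mask f(hsv) in a window, full-image pixels"""
    x,y=c;w=im[y-r:y+r,x-r:x+r];k=8
    h=cv2.cvtColor(cv2.resize(w,None,fx=k,fy=k,interpolation=cv2.INTER_CUBIC),cv2.COLOR_RGB2HSV).astype(int)
    m=f(h[...,0],h[...,1],h[...,2]).astype(np.uint8)
    cs=cv2.findContours(m,cv2.RETR_EXTERNAL,cv2.CHAIN_APPROX_NONE)[0]
    return (max(cs,key=cv2.contourArea)[:,0]+.5)/k-.5+[x-r,y-r]
def rect(P):
    (c,s,a)=cv2.minAreaRect((P*1000).astype(np.float32))
    if s[0]<s[1]: s=s[::-1];a+=90
    return np.round(np.r_[c,s],1),round((a+90)%180-90,1)
metal=lambda h,s,v:(s<75)&(v>85)
wood=lambda h,s,v:(h>10)&(h<30)&(v>165)&(s<190)
E
python3 - <<'E'
from vis import *
I={"top":read_camera("top"),"scene":read_camera("scene")}
C=dict(stand=((323,180),(323,221),45,.045,wood),box=((436,265),(248,142),48,.04,wood),tray=((190,251),(458,195),50,.03,wood),
 prong=((269,251),(385,182),25,.006,metal),knob=((237,201),(408,228),16,.006,metal),knobtop=((237,201),(408,228),14,.036,lambda h,s,v:(s>90)&(v>150)&(h>12)),
 handle=((325,262),(341,165),24,.016,wood),blade=((317,240),(341,180),13,.008,metal),
 cactuspot=((361,254),(307,160),20,.05,lambda h,s,v:((h<9)|(h>170))&(s>140)&(v>110)),succ=((396,202),(263,190),20,.05,lambda h,s,v:(s<100)&(v>70)),
 green_c=((361,254),(307,160),20,.065,lambda h,s,v:(h>38)&(h<95)&(s>70)&(v>50)))
for k,(a,b,r,z,f) in C.items():
    for n,c in(("top",a),("scene",b)):
        try:P=ray(n,blob(I[n],c,r,f),z);print(k,n,rect(P),"circ",np.round(np.array(cv2.minEnclosingCircle((P*1000).astype(np.float32))[0])),)
        except Exception as e:print(k,n,e)
E
```

```text
stand top (array([643.9, -13.3, 182.8, 181.4]), -38.4) circ [644. -13.]
stand scene (array([642.2, -13.3, 181.8, 181.7]), 13.3) circ [643. -13.]
box top (array([ 411.6, -327.9,  159.2,  155.4]), -67.7) circ [ 413. -330.]
box scene (array([ 423.2, -325. ,  184.7,  155.7]), 22.6) circ [ 423. -324.]
tray top (array([441.6, 353.2, 215.4, 107.6]), -9.1) circ [441. 353.]
tray scene (array([440.9, 354.3, 217.4, 104.1]), -8.0) circ [441. 354.]
prong top (array([443.7, 134.5,  88.3,  25.1]), 1.5) circ [444. 133.]
prong scene (array([443.2, 133.4,  92.2,  25. ]), 1.7) circ [443. 131.]
knob top (array([587.6, 229. ,  64.7,  27.8]), -48.6) circ [587. 228.]
knob scene (array([583.9, 227. ,  66.7,  31.2]), -48.2) circ [586. 229.]
knobtop top (array([588.3, 229. ,  20.5,  16.6]), 60.7) circ [587. 229.]
knobtop scene (array([582.1, 226.9,  22.5,  17.8]), -14.4) circ [582. 229.]
handle top (array([406.2, -23.8,  77. ,  20. ]), 22.2) circ [406. -24.]
handle scene (array([406.6, -22.7,  81.5,  20. ]), 22.3) circ [407. -23.]
blade top (array([467.2,  -0.8,  58.3,  31.6]), 21.9) circ [468.  -0.]
blade scene (array([465.8,  -0.6,  68. ,  33.8]), 22.1) circ [467.  -2.]
cactuspot top (array([ 460.3, -133. ,   15.3,    5.4]), 72.3) circ [ 460. -133.]
cactuspot scene (array([ 476.6, -121.4,    9.4,    5.3]), 40.7) circ [ 478. -123.]
succ top (array([ 583.2, -216.9,   60.3,   56.4]), -76.3) circ [ 582. -217.]
succ scene (array([ 598.4, -211.1,   80. ,   57.4]), 24.3) circ [ 597. -212.]
green_c top (array([ 439.3, -121.8,   38.2,   37. ]), -5.6) circ [ 439. -122.]
green_c scene (array([ 440.5, -121.3,   47.9,   36.6]), 16.7) circ [ 440. -121.]
```

All heights and sizes agree with the given ones (stand 182 mm, tray 216×105, prong plate 88, knob plate 65, handle 77–81, rim about 57). I'll start with the trowel.

```bash
cat > rob.py <<'E'
from vis import *
from scipy.spatial.transform import Rotation as R
def quat(yaw_deg,pos):
    """tool down, closing along object's y (object yaw in deg); nearer half turn"""
    best=None
    for k in(0,180):
        a=np.radians(yaw_deg+90+k);y=np.array([np.cos(a),np.sin(a),0]);z=np.array([0,0,-1.])
        q=R.from_matrix(np.c_[np.cross(y,z),y,z]).as_quat()[[3,0,1,2]]
        j=inverse_kinematics(list(pos),list(q))
        if j is None: continue
        if best is None or abs(j[5])<best[0]: best=(abs(j[5]),q)
    return list(best[1])
def go(x,y,yaw,h=.2): move_pose([x,y,h],quat(yaw,[x,y,h]))
def pick(x,y,yaw,z,op):
    command_gripper(op/.088); go(x,y,yaw)
    hit=movel([x,y,z],v=.12,until_force=8)
    command_gripper(0); w=get_grip_width()*88
    movel([x,y,.2],v=.15)
    print("pick hit",hit,"width mm",round(w,1),"after",round(get_grip_width()*88,1),"t",get_time())
def place(x,y,yaw,z,op,v=.12):
    go(x,y,yaw); movel([x,y,z+.02],v=v); hit=movel([x,y,z],v=.03,until_force=6)
    print("place hit",hit,"z",np.round(get_tcp_pos(),4))
    command_gripper(op/.088); movel([x,y,.2],v=.15)
    print("t",get_time(),"wid",get_grip_width()*88)
def save(n,c,h,k,f):
    im=read_camera(n)[c[1]-h:c[1]+h,c[0]-h:c[0]+h,::-1];cv2.imwrite(f"pics/{f}.png",cv2.resize(im,None,fx=k,fy=k,interpolation=cv2.INTER_CUBIC))
E
python3 - <<'E'
from rob import *
pick(.429,-.014,22.2,.004,.05)
# blade kept as held; tray along -8.5
u=np.radians(-8.5); x,y=.441-.003*np.cos(u),.354-.003*np.sin(u)
place(x,y,-8.5,.0115,.036)
pick(.4435,.133,1.6,.004,.05)
b=np.radians(22.5)
def bx(lx,ly): return .413+lx*np.cos(b)-ly*np.sin(b),-.330+lx*np.sin(b)+ly*np.cos(b)
place(*bx(0,-.032),22.5,.0115,.034)
pick(.587,.228,-48.4,.004,.05)
place(*bx(0,.032),22.5,.0115,.036)
cv2.imwrite("pics/a.png",read_camera("top")[100:320,140:490,::-1].repeat(2,0).repeat(2,1))
E
```

```text
pick hit False width mm 17.9 after 17.6 t 7.2333
place hit False z [0.4381 0.3545 0.0115]
t 13.175 wid 35.75687943501159
pick hit False width mm 17.7 after 18.1 t 18.3583
place hit False z [ 0.4253 -0.3596  0.0115]
t 24.4167 wid 34.172065337093706
pick hit False width mm 19.9 after 19.5 t 30.8917
place hit False z [ 0.4007 -0.3004  0.0115]
t 37.175 wid 36.0777136757953
```

View pics/a.png

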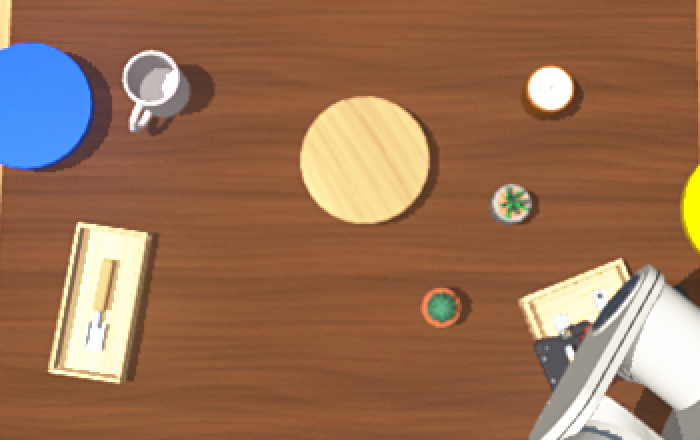

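The trowel lies in the tray at crop (102,305). The arm still covers the box, but every grip width matched. Pots next.

```bash
python3 - <<'E'
from rob import *
def pot(x,y,px,py):
    pick(x,y,90,.021,.088); place(px,py,90,.0675,.080,v=.1)
pot(.584,-.218,.643,-.051)
pot(.440,-.1215,.643,.025)
go(.45,.1,0,.25)
cv2.imwrite("pics/b.png",read_camera("top")[100:320,140:490,::-1].repeat(2,0).repeat(2,1))
cv2.imwrite("pics/c.png",cv2.resize(read_camera("scene")[90:300,200:500,::-1],None,fx=2.6,fy=2.6))
E
```

```text
pick hit False width mm 51.6 after 51.6 t 42.6417
place hit False z [ 0.6431 -0.051   0.0675]
t 47.1417 wid 80.36337255787974
pick hit False width mm 53.4 after 53.8 t 52.0
place hit False z [0.6431 0.025  0.0675]
t 56.7167 wid 80.13007063736042
```

View pics/b.png

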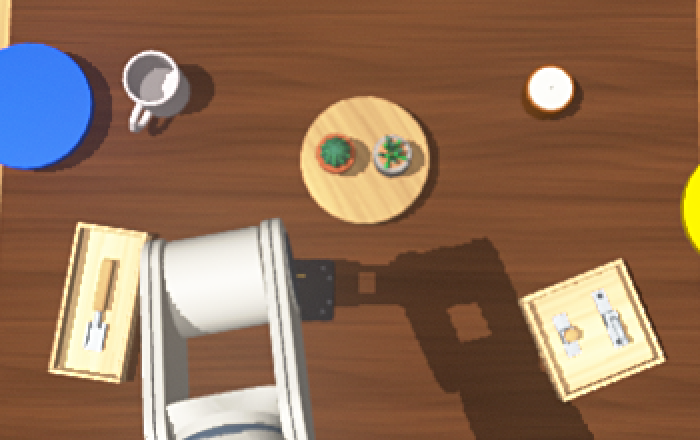

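View pics/c.png

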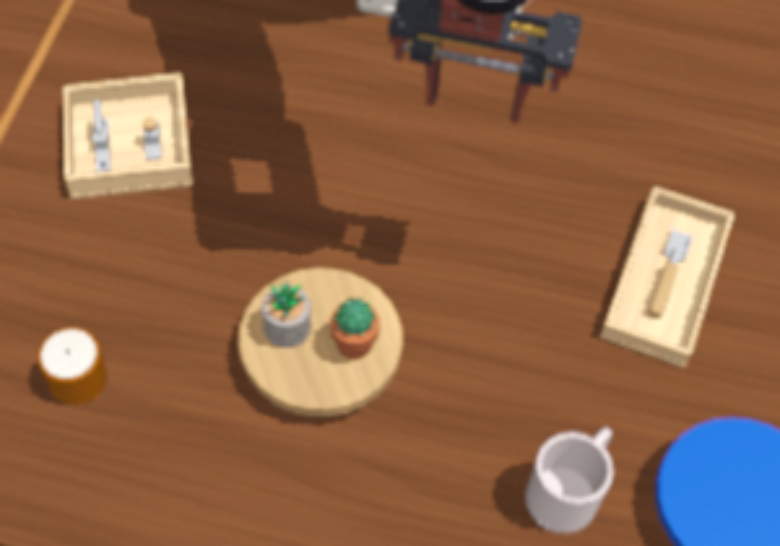

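Both pots stand upright on the stand, at b.png (336,154) and (394,155), about 40 mm from its centre. The hooks lie flat in the box at (568,333) and (612,318), the trowel is in the tray, and the mug and candle haven't moved.

```bash
python3 -c "
from station import *
print(job_done(),get_time())"
```

```text
the job is handed in; nothing more can be done
the job is handed in; nothing more can be done
```

I handed the job in at about 60 s of the 144 s: both pots are upright on the stand, both hooks flat in the box, the trowel flat in the tray, everything released, and the mug and candle not moved; the final pictures agree, but no verdict came back.

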